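# Clamp the laminate with the swing strap and quick-thread knob

### The arm

A 6-joint arm with a two-finger parallel gripper is mounted at the origin on the work surface. World frame = base frame: x ahead of the robot, y to its left, z up, the work surface at z = 0. Lengths are in m, angles in rad, forces in N, time in s.
With the tool pointing down it reaches from about 0.25 to 0.775 m from the base axis. Payload 4 kg.
Tool frame: the origin (TCP) lies on the centre line of the jaws, within the pads' length; the fingertips stand 25 mm ahead of it and the grasp point (between the pads) lies 6 mm ahead of it; z points along the fingers, y is the line along which they close (so a half turn about z gives the same grasp; the last joint's range is limited). The gripper opens to 94 mm and grips with 3 to 60 N. Pads are 16 mm wide; open, the fingers measure 119 mm over their backs; the gripper's body (75 mm by 177 mm) begins 78 mm behind the grasp point.
Start: joints at [-1.241, 0.087, 1.371, -0, 1.684, -0.103], TCP at [0.231, -0.499, 0.231] pointing down, gripper open.
Joint ranges: [-3.1, 3.1], [-0.76, 2.03], [0.27, 2.55], [-1.08, 4.22], [0.17, 2.65], [-2.57, 2.57]. Speed limits (rad/s): [2.79, 2.79, 3.14, 3.14, 3.14, 3.14].

### API

Orientations are given as [roll, pitch, yaw] about the fixed x, y, z axes, in that order (R = Rz(yaw) Ry(pitch) Rx(roll)).
In Python, from bench import robot, imaging gives the robot as it stands. The module is installed in compiled form; this text tells all that it offers.
- The arm moves only by the tool drive_tool, never from a script. Its argument "series" is a list of rows, each a list of 3 entries, a list of its own where there are three numbers: the finger opening in m, from 0 to 0.094, then the shift along the tool's x, y, z in m, then the turn, a rotation vector about the tool's x, y, z in rad. A call has 1 to 5 rows; each row is the pose to reach, as a shift and turn from the pose commanded when the call began, along the tool's axes at that moment; what a row does not reach only later rows make up. A row lasts 1/8 s, in which the tool goes at most 62.5 mm and 10.7 degrees, less where a joint would pass 70% of its speed; a pose out of reach is approached as far as the arm can. A call with a gripper value outside its range is refused whole. The fingers move at their own pace and stop on an object; the grip force is fixed at half the most. Time passes only in rows, so rows that repeat a pose let the fingers close. It gives the time, the measured TCP pose, the force, the opening and the grip force at its end, in the units of the state.
- robot.get_obs(): the state, without advancing time (a new reading comes with each control period).
- imaging.snapshot(name): name is "scene" or "top"; returns the picture (400x640x3 uint8, red, green, blue); there is no depth.
- imaging.get_calibration(name): a dict with "intrinsics" (3x3 intrinsics, pixels), "k1" (the pictures are not rectified: a ray, as slopes to the right and down, at radius r is drawn at 1 + k1 r^2 times it, then the intrinsics apply), "position" and "rotation" of the camera in the world. Camera axes: x right, y up, looking along -z (the intrinsics and any distortion apply to the point x, -y, -z); pixel columns grow to the right and rows downward; lengths in m; the calibration is good to about 2 mm. A picture is of the moment at which its call begins. get_calibration takes no time and is no camera call.
- robot.close_job(): hands the job in; it is judged then, once.
The state is a dict: "time": time; "joint_positions": joint angles; "qvel": joint speeds; "joint_torque": joint torques, N m; "tool_pos": TCP position; "ee_rot": TCP orientation; "wrist_force": force on the tool from outside, world axes, zero at the start; "wrist_torque": the same for the moment, N m; "width": finger opening in m; "finger_force": force on a finger pad.
Only numpy, scipy, OpenCV 4.12 (cv2) and the standard library are available. Lean on these libraries where they do the work, as an engineer would, in place of code of your own. Each camera call takes 0.05 s, during which the arm holds its last target. There are 200 camera calls.

### The job

Clamp the plywood on the aluminium mould: first swing the notched steel strap fully home around the stud. Then turn the T-bar knob, which only rests on top of the stud's thread, backwards without lifting it (anticlockwise from above) until it drops past the thread start, and turn it forward (clockwise) until it is screwed down tight on the strap. Let go, and do not shift the white pot, wood block, tin, jar or hammer.

Things in the scene. Friction and masses are not known exactly. Their poses are not given: they have to be found in the camera images.
- mould: Aluminium mould block, 165 x 400 mm, 45 mm high, fixed to the bench, with thin plywood on it and two toggle clamps (up to 65 mm above its top) at its +y end. Origin at bench level under the stud's axis; z up. Its x axis points along the two red index lines, at right angles to the strap when home; -y points from the stud towards the strap's pivot. It does not move.
- stud (a point): Point on the axis of the upright steel stud at the height of the strap's upper face (63 mm above the bench); axes as the mould's. Right-hand quick thread with two starts, 24 mm lead per turn, hidden inside the knob. The gaps where the knob can drop past the thread start lie along the mould's +x and -x (the red lines).
- strap_pivot (a point): Vertical pivot of the strap, 140 mm from the stud along the mould's -y, at the height of the strap's upper face.
- strap (a joint): Swing angle of the steel strap about its pivot (10 mm thick, 30 mm wide, notched head 52 x 68 mm). 0 rad = home against its stop, head around the stud, strap pointing along the mould's +y from the pivot; grows anticlockwise from above as the strap opens towards the mould's -x, up to 1.6. Stays where it is left; about 2 N at the post moves it.
- strap_post (a point): Centre (half-way up) of the red upright round post on the strap, 16 mm across, 45 mm tall, standing on the strap's upper face 60 mm from the pivot. Push or pinch it to swing the strap.
- knob_wing (a point): Centre of the orange T-bar on top of the loose knob: bar 64 mm long (point x axis), 12 mm thick (point y), 26 mm tall; z up. Below it the round black hub is 32 mm across and 54 mm tall, widening to 48 mm at its foot; the knob's underside is 67 mm below this point. Two inner pins lie under the bar's ends. Heights of this point above point stud: 81 mm resting on the thread, 73 dropped, 67 home.
- knob: The whole knob (0.10 to 0.20 kg), origin at its underside, x along the bar. At first the bar stands 43 to 95 deg clockwise of the mould's x axis; clockwise it jams on a tooth. Anticlockwise, within 10 deg of that axis it falls 8 mm by its weight if not held up; a stop comes about 10 deg past the axis. Clockwise from the axis it screws down 6 mm, meets the strap after 90 to 115 deg and is tight after about 130 (0.5 N m); it stays where left.
- pot_rim (a point): Centre of the mouth of the white plastic pot, 170 mm across, 130 mm high: bystander.
- block: Pale wood block 90 x 70 x 60 mm, origin under its centre: bystander.
- tin: Tin with blue label, 72 mm across, 110 mm tall, origin under its centre: bystander.
- jar: Amber glass jar, 68 mm across, 100 mm tall, origin under its centre: bystander.
- hammer_grip (a point): Grip of the hammer lying on the bench: bystander.
There are look-alikes about, which are no part of the job. Leave any green, purple or red look-alike of the knob alone.

How it is judged:
On the way, in this order (a step that is already met when the one before it is completed fails the run):
1. The strap is home around the stud while the knob still rests on top of the thread (value of joint strap below 0.05 rad and z of knob_wing in the frame of stud above 0.078 m), for 0.2 s.
2. The knob has dropped to the thread start, not yet screwed down (value of joint strap below 0.05 rad and z of knob_wing in the frame of stud between 0.07 and 0.076 m), for 0.1 s.
At the end, for the whole second after the job is handed in: Strap within 0.05 rad of home; knob upright on the stud, at rest, its underside within 1.3 mm of the strap's upper face and pressing on the strap with more than 2.5 N (value of joint strap below 0.05 rad and z of knob_wing in the frame of stud below 0.0683 m and contact force between knob and strap above 2.5 N and horizontal distance between knob_wing and stud below 0.006 m and angle between knob_wing's own z axis and vertical below 0.1 rad and linear speed of knob below 0.02 m/s); the robot touches nothing.
It fails at once if The pot, block, tin, jar or hammer is shifted more than 40 mm (distance of any of pot_rim, block, tin, jar, hammer_grip from where it was at the start of the episode above 0.04 m).
It fails at once if The knob is lifted more than 5 mm off the thread's top (z of knob_wing in the frame of stud above 0.0865 m).
It also fails if it takes over 67 s, if anything falls off the work surface, if the arm or the gripper's body presses on something with over 40 N, if the wrist force passes 120 N, or if a joint passes its speed limit or range.

## Working session

There is one attempt and no reset: what is moved stays moved. The work goes in short steps, Python scripts to look and compute and a tool call to move; the robot and the scene stay as the last step left them, time stands still between calls to the robot, and variables do not carry over. Pictures are saved under pics/ and viewed, at most 10 in all, crops included, and the job is handed in when it is done.

Besides the shell and the picture viewer there is one more tool, called after "Emit:" as name(argument=value, ...) on one line, values as JSON. drive_tool: Moves the arm, as the interface text tells. Its arguments: {"type":"object","properties":{"series":{"type":"array"}},"required":["series"]}

```bash
mkdir -p pics
cat > h.py <<'E'
import numpy as np, cv2
from bench import robot, imaging
def snap(n,f,crop=None,s=1):
    im=imaging.snapshot(n)[:,:,::-1]
    np.save('pics/'+f+'.npy',im)
    if crop: x0,y0,x1,y1=crop; im=im[y0:y1,x0:x1]
    cv2.imwrite('pics/'+f+'.png',cv2.resize(im,None,fx=s,fy=s,interpolation=cv2.INTER_CUBIC))
def ray(n,u,v):
    c=imaging.get_calibration(n);K=np.array(c['intrinsics'],float)
    p=cv2.undistortPoints(np.array([[[u,v]]],float),K,np.array([c['k1'],0,0,0,0],float))[0,0]
    return np.array(c['position']),np.array(c['rotation'])@np.array([p[0],-p[1],-1])
def at(n,u,v,z):
    o,d=ray(n,u,v); return o+d*(z-o[2])/d[2]
def px(n,P):
    c=imaging.get_calibration(n);K=np.array(c['intrinsics'],float)
    q=np.array(c['rotation']).T@(np.array(P)-c['position']); a=np.array([q[0],-q[1]])/-q[2]
    a=a*(1+c['k1']*(a@a)); return K[:2,:2]@a+K[:2,2]
E
python3 -c "
from h import *
snap('top','t1');snap('scene','s1')
for n in('top','scene'):print(imaging.get_calibration(n))
print(robot.get_obs())"
```

```text
{'intrinsics': array([[409.47552959,   0.        , 322.66564621],
       [  0.        , 409.47552959, 199.50269498],
       [  0.        ,   0.        ,   1.        ]]), 'k1': 0.025067608119364433, 'position': array([0.42378417, 0.05007293, 1.23566043]), 'rotation': array([ 0.08293002, -0.00657075, -1.54871913])}
{'intrinsics': array([[477.30861263,   0.        , 325.12223386],
       [  0.        , 477.30861263, 197.87700964],
       [  0.        ,   0.        ,   1.        ]]), 'k1': 0.039882136883238016, 'position': array([ 1.22194016, -0.82841122,  1.35721941]), 'rotation': array([ 7.19266514e-01, -3.04726879e-04,  6.84703570e-01])}
{'time': 0.1, 'joint_positions': array([-1.24110985e+00,  8.78730896e-02,  1.37208494e+00, -4.08418181e-06,
        1.68362882e+00, -1.03082901e-01]), 'qvel': array([ 0.00092315, -0.00317182, -0.00190295, -0.00165177,  0.0006193 ,
        0.00011398]), 'joint_torque': array([ 2.06555567e-03, -3.41252947e+01, -3.03301692e+01,  7.20617222e-02,
        3.04450036e-02, -9.82661572e-05]), 'tool_pos': array([ 0.23051888, -0.49886375,  0.22943479]), 'ee_rot': array([-3.13960863e+00, -2.01165971e-04,  4.32768725e-01]), 'wrist_force': array([0.20123232, 0.50119713, 0.11197552]), 'wrist_torque': array([-0.05165945,  0.00721197,  0.01253064]), 'finger_force': 0.0, 'width': 0.09417480466031879}
```

View pics/t1.png

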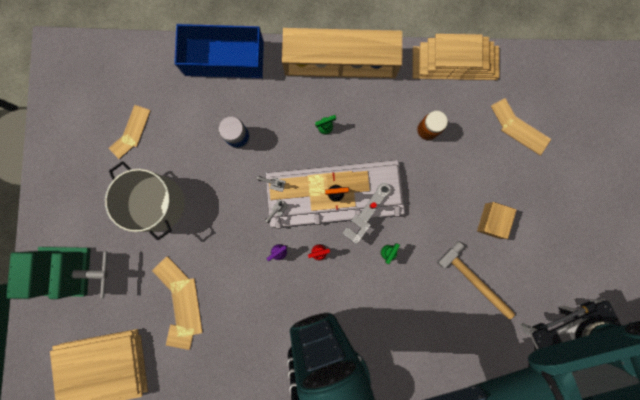

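View pics/s1.png

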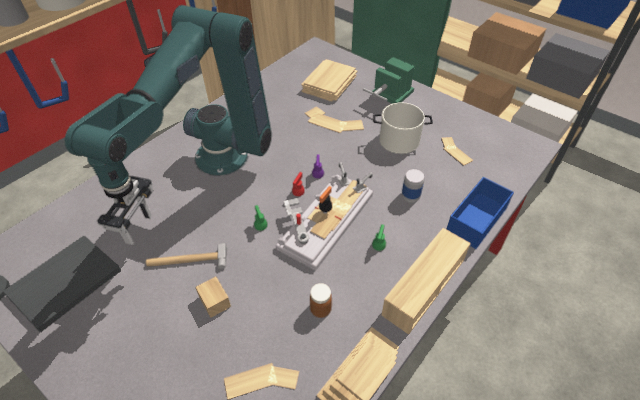

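The top view shows the mould at about (335,192), with the knob's orange bar near (337,192), the strap pivot at (387,190) and the red post at (373,206). The strap is open. The rotation in the calibration is given as rpy.

```bash
sed -i "s/np.array(c\['rotation'\])/Rot.from_euler('xyz',c['rotation']).as_matrix()/; 1a from scipy.spatial.transform import Rotation as Rot" h.py
python3 -c "
from h import *
a=np.load('pics/t1.npy')[145:245,250:420]; b=np.load('pics/s1.npy')[155:275,270:385]
cv2.imwrite('pics/t1c.png',cv2.resize(a,None,fx=4.7,fy=4.7,interpolation=2))
cv2.imwrite('pics/s1c.png',cv2.resize(b,None,fx=5,fy=5,interpolation=2))"
```

```text
(no output)
```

View pics/t1c.png

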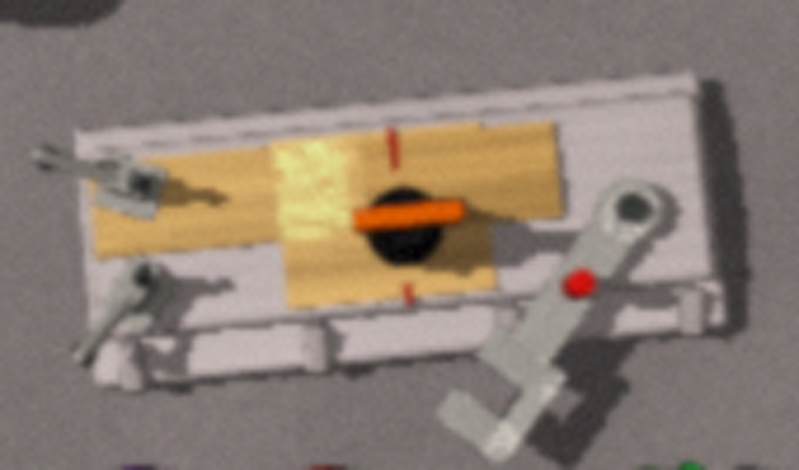

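View pics/s1c.png

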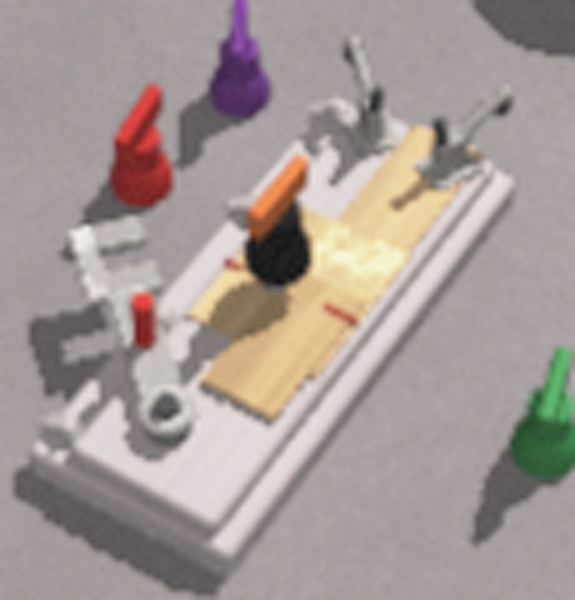

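```bash
python3 -c "
from h import *
f=lambda u,v,z:at('top',250+(u+.5)/4.7-.5,145+(v+.5)/4.7-.5,z)
g=lambda u,v,z:at('scene',270+(u+.5)/5-.5,155+(v+.5)/5-.5,z)
P=dict(piv=f(633,208,.065),posttop=f(581,282,.107),b1=f(356,217,.157),b2=f(465,210,.157),bc=f(410,214,.157),l1=f(394,148,.047),l2=f(408,293,.047),m1=f(80,135,.045),m2=f(693,80,.045))
P2=dict(piv=g(165,410,.067),posttop=g(143,298,.108),b1=g(255,212,.157),b2=g(298,162,.157),l1=g(341,314,.047),l2=g(233,265,.047))
for Q in(P,P2):
  for k,v in Q.items():print(k,v.round(4))
d=(P['l1']-P['l2']);print('mould x yaw',np.degrees(np.arctan2(d[1],d[0])))
d=(P['m2']-P['m1']);print('edge -y dir',np.degrees(np.arctan2(d[1],d[0])))
d=(P['b1']-P['b2']);print('bar',np.degrees(np.arctan2(d[1],d[0])))
d=(P['posttop']-P['piv']);print('strap',np.degrees(np.arctan2(d[1],d[0])),np.linalg.norm(d[:2]))
"
```

```text
piv [ 0.556 -0.132  0.065]
posttop [ 0.5068 -0.0953  0.107 ]
b1 [0.5369 0.0384 0.157 ]
b2 [ 0.5423 -0.023   0.157 ]
bc [0.5393 0.008  0.157 ]
l1 [0.5922 0.0144 0.047 ]
l2 [0.5019 0.004  0.047 ]
m1 [0.5961 0.2102 0.045 ]
m2 [ 0.6396 -0.1718  0.045 ]
piv [ 0.5583 -0.1344  0.067 ]
posttop [ 0.5063 -0.095   0.108 ]
b1 [ 0.5433 -0.0205  0.157 ]
b2 [0.537 0.033 0.157]
l1 [0.5889 0.0181 0.047 ]
l2 [0.5011 0.0045 0.047 ]
mould x yaw 6.614329730974028
edge -y dir -83.50458617732804
bar 94.9952598812086
strap 143.29232632897703 0.061371720001382746
```

```bash
cat >> h.py <<'E'
def plan(*T):
    "T: (x,y,z,yawdeg) targets -> shift, rotvec in tool axes from the current pose"
    o=robot.get_obs(); R=Rot.from_euler('xyz',o['ee_rot'])
    print('t',round(o['time'],2),'pos',o['tool_pos'].round(4),'rpy',np.degrees(o['ee_rot']).round(2),'F',o['wrist_force'].round(1),'M',o['wrist_torque'].round(2),'w',round(o['width'],4),o['finger_force'])
    for t in T:
        G=Rot.from_euler('xyz',[180,0,t[3]],degrees=True)
        print((R.inv().apply(np.array(t[:3])-o['tool_pos'])).round(4).tolist(),(R.inv()*G).as_rotvec().round(3).tolist())
E
python3 -c "
from h import *
plan((.507,-.095,.2,143))"
```

```text
t 0.1 pos [ 0.2305 -0.4989  0.2294] rpy [-1.7989e+02 -1.0000e-02  2.4800e+01] F [0.2 0.5 0.1] M [-0.05  0.01  0.01] w 0.0942 0.0
[0.4204, -0.2506, 0.03] [-0.001, -0.002, -2.063]
```

Emit:
drive_tool(series=[[0.03,[0.06,-0.036,0],[0,0,-0.18]],[0.03,[0.11,-0.065,0],[0,0,-0.36]],[0.03,[0.16,-0.095,0],[0,0,-0.54]],[0.03,[0.21,-0.125,0],[0,0,-0.72]],[0.03,[0.26,-0.155,0],[0,0,-0.9]]])

```text
time: 0.72
tool_pos: [0.4023, -0.2477, 0.23]
ee_rot: [-3.141, -0.0, 1.339]
wrist_force: [0.7, -0.4, -0.3]
width: 0.0473
finger_force: 0.0
```

```bash
python3 -c "
from h import *
plan((.507,-.095,.2,143))"
```

```text
t 0.72 pos [ 0.4023 -0.2477  0.23  ] rpy [-1.7998e+02 -1.0000e-02  7.6690e+01] F [ 0.7 -0.4 -0.3] M [-0.1  -0.12 -0.05] w 0.0473 0.0
[0.1727, 0.0668, 0.0301] [-0.0, -0.0, -1.157]
```

Emit:
drive_tool(series=[[0.03,[0.05,0.02,0],[0,0,-0.18]],[0.03,[0.1,0.04,0],[0,0,-0.36]],[0.03,[0.15,0.055,0],[0,0,-0.54]],[0.03,[0.172,0.066,0],[0,0,-0.72]],[0.03,[0.172,0.066,0.01],[0,0,-0.9]]])

```text
time: 1.35
tool_pos: [0.5075, -0.0962, 0.2204]
ee_rot: [3.141, 0.0, 2.242]
wrist_force: [-1.1, 0.8, 0.3]
width: 0.0298
finger_force: 0.0
```

```bash
python3 -c "
from h import *
plan((.507,-.095,.107,143))"
```

```text
t 1.35 pos [ 0.5075 -0.0962  0.2204] rpy [1.7997e+02 2.0000e-02 1.2847e+02] F [-1.1  0.8  0.3] M [ 0.02 -0.11 -0.03] w 0.0298 0.0
[0.0012, 0.0003, 0.1134] [0.001, 0.0, -0.254]
```

Emit:
drive_tool(series=[[0.036,[0.001,0,0.04],[0,0,-0.15]],[0.036,[0.001,0,0.075],[0,0,-0.254]],[0.036,[0.001,0,0.075],[0,0,-0.254]]])

```text
time: 1.72
tool_pos: [0.5033, -0.0964, 0.1417]
ee_rot: [-3.139, -0.008, 2.486]
wrist_force: [-0.3, -0.1, 0.9]
width: 0.0358
finger_force: 0.0
```

```bash
python3 -c "
from h import *
snap('scene','s2',(240,120,400,280),3.7)
plan((.507,-.095,.107,143))"
```

```text
t 1.77 pos [ 0.5049 -0.0969  0.1443] rpy [-179.93   -0.18  142.38] F [ 0.4 -0.2  0.4] M [-0.03 -0.12  0.03] w 0.0359 0.0
[-0.0007, 0.0028, 0.0373] [-0.001, -0.003, -0.011]
```

View pics/s2.png

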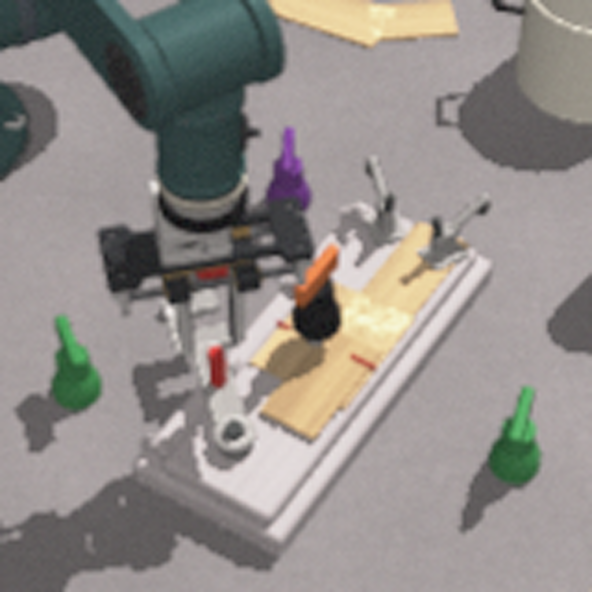

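The red post (crop 217,365) sits between and just below the open fingers, and the knob is clear, so I descend.

Emit:
drive_tool(series=[[0.036,[0,0.003,0.015],[0,0,0]],[0.036,[0,0.003,0.037],[0,0,0]],[0.036,[0,0.003,0.037],[0,0,0]]])

```text
time: 2.15
tool_pos: [0.507, -0.0945, 0.1075]
ee_rot: [-3.141, -0.002, 2.486]
wrist_force: [0.3, -0.3, -0.6]
width: 0.0361
finger_force: 0.0
```

```bash
python3 -c "
from h import *
c=lambda a,e:(.557+.06*np.cos(np.radians(a))+e*np.sin(np.radians(a)),-.133+.06*np.sin(np.radians(a))-e*np.cos(np.radians(a)),.107,a)
plan(c(135,.006),c(126,.008),c(117,.008),c(108,.008),c(100,.008))"
```

```text
t 2.15 pos [ 0.507  -0.0945  0.1075] rpy [-1.7995e+02 -1.2000e-01  1.4245e+02] F [ 0.3 -0.3 -0.6] M [ 0.02 -0.1   0.  ] w 0.0361 0.0
[-0.0044, 0.0137, 0.0004] [-0.001, -0.002, 0.13]
[-0.0079, 0.0246, 0.0004] [-0.001, -0.002, 0.287]
[-0.0124, 0.033, 0.0004] [-0.001, -0.002, 0.444]
[-0.0182, 0.0405, 0.0004] [-0.001, -0.002, 0.601]
[-0.0243, 0.0464, 0.0004] [-0.002, -0.002, 0.741]
```

Emit:
drive_tool(series=[[0.036,[-0.004,0.014,0],[0,0,0.13]],[0.036,[-0.008,0.024,0],[0,0,0.28]],[0.036,[-0.012,0.033,0],[0,0,0.44]],[0.036,[-0.018,0.04,0],[0,0,0.6]],[0.036,[-0.024,0.046,0],[0,0,0.74]]])

```text
time: 2.78
tool_pos: [0.5541, -0.0723, 0.1092]
ee_rot: [-3.139, -0.001, 1.742]
wrist_force: [-3.9, 1.1, -0.1]
width: 0.0363
finger_force: 1.5
```

```bash
python3 -c "
from h import *
c=lambda a,e:(.557+.06*np.cos(np.radians(a))+e*np.sin(np.radians(a)),-.133+.06*np.sin(np.radians(a))-e*np.cos(np.radians(a)),.107,a)
plan(c(96.5,.008),c(96.5,.010),c(96.5,.012))"
```

```text
t 2.77 pos [ 0.5541 -0.0723  0.1092] rpy [-1.7988e+02 -8.0000e-02  9.9790e+01] F [-3.9  1.1 -0.1] M [ 0.14  0.43 -0.03] w 0.0363 1.4773950353264809
[-0.0009, 0.004, 0.0022] [-0.002, -0.001, 0.057]
[-0.001, 0.006, 0.0022] [-0.002, -0.001, 0.057]
[-0.0011, 0.008, 0.0022] [-0.002, -0.001, 0.057]
```

Emit:
drive_tool(series=[[0.036,[-0.001,0.003,0],[0,0,0.05]],[0.036,[-0.001,0.005,0],[0,0,0.05]],[0.036,[-0.001,0.005,0],[0,0,0.05]]])

```text
time: 3.15
tool_pos: [0.5598, -0.0728, 0.1093]
ee_rot: [3.141, -0.0, 1.697]
wrist_force: [-2.8, 0.5, 1.5]
width: 0.0364
finger_force: 1.2
```

Emit:
drive_tool(series=[[0.036,[0,0.002,0],[0,0,0]],[0.036,[0,0.003,0],[0,0,0]],[0.036,[0,0.003,0],[0,0,0]]])

```text
time: 3.52
tool_pos: [0.5601, -0.0729, 0.1091]
ee_rot: [-3.135, -0.0, 1.697]
wrist_force: [-10.4, 1.0, 5.8]
width: 0.0364
finger_force: 4.8
```

Emit:
drive_tool(series=[[0.036,[0,-0.01,0],[0,0,0]],[0.036,[0,-0.01,-0.04],[0,0,0]],[0.036,[0,-0.01,-0.09],[0,0,0]],[0.036,[0,-0.01,-0.1],[0,0,0]]])

```text
time: 4.03
tool_pos: [0.5552, -0.0748, 0.2137]
ee_rot: [3.131, 0.004, 1.697]
wrist_force: [0.7, 0.6, 1.0]
width: 0.0364
finger_force: 0.0
```

```bash
python3 -c "
from h import *
snap('top','t3',(290,150,410,240),6.5)
plan((.540,.007,.205,95),(.540,.007,.159,95))"
```

```text
t 4.08 pos [ 0.5548 -0.0746  0.2128] rpy [179.52   0.2   97.21] F [0.5 0.6 0.7] M [-0.09 -0.12 -0.  ] w 0.0362 0.0
[0.0828, -0.0045, 0.0074] [0.009, 0.003, 0.039]
[0.083, -0.0049, 0.0534] [0.009, 0.003, 0.039]
```

View pics/t3.png

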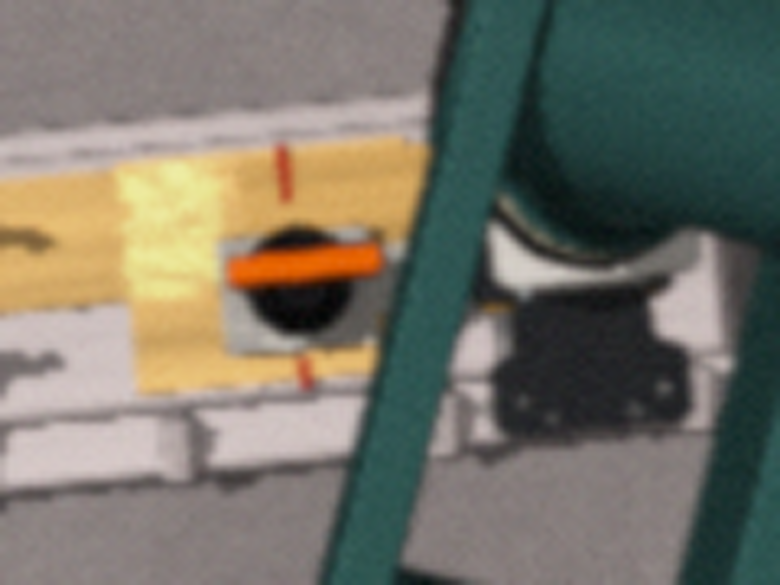

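The strap head now surrounds the stud, and the knob is still on top with the bar at about (306,263) in the crop. Next I move over the knob.

Emit:
drive_tool(series=[[0.04,[0.05,-0.003,0],[0.009,0.003,0.04]],[0.04,[0.083,-0.005,0.008],[0.009,0.003,0.04]],[0.04,[0.083,-0.005,0.03],[0.009,0.003,0.04]],[0.04,[0.083,-0.005,0.045],[0.009,0.003,0.04]],[0.04,[0.083,-0.005,0.048],[0.009,0.003,0.04]]])

```text
time: 4.7
tool_pos: [0.5363, 0.0076, 0.1578]
ee_rot: [-3.128, -0.003, 1.656]
wrist_force: [-0.5, -0.9, -0.2]
width: 0.04
finger_force: 0.0
```

```bash
python3 -c "
from h import *
plan((.540,.0075,.1595,95))"
```

```text
t 4.7 pos [0.5363 0.0076 0.1578] rpy [-179.24   -0.19   94.9 ] F [-0.5 -0.9 -0.2] M [-0.03 -0.07  0.03] w 0.04 0.0
[-0.0004, 0.0037, -0.0017] [-0.013, -0.003, -0.002]
```

Emit:
drive_tool(series=[[0.04,[0,0.001,-0.001],[0,0,0]],[0.04,[0,0.001,-0.001],[0,0,0]],[0.04,[0,0.001,-0.001],[0,0,0]]])

```text
time: 5.08
tool_pos: [0.5389, 0.0076, 0.1623]
ee_rot: [-3.134, -0.002, 1.656]
wrist_force: [0.1, -0.4, 0.7]
width: 0.0398
finger_force: 0.0
```

```bash
python3 -c "
from h import *
plan((.540,.0075,.1595,95))"
```

```text
t 5.08 pos [0.5389 0.0076 0.1623] rpy [-1.7957e+02 -1.4000e-01  9.4900e+01] F [ 0.1 -0.4  0.7] M [-0.05 -0.07 -0.07] w 0.0398 0.0
[-0.0002, 0.0011, 0.0028] [-0.007, -0.003, -0.002]
```

Settled. Now I correct slightly and close.

Emit:
drive_tool(series=[[0.04,[0,0.001,0.002],[0,0,0]],[0.01,[0,0.001,0.002],[0,0,0]],[0.01,[0,0.001,0.002],[0,0,0]],[0.01,[0,0.001,0.002],[0,0,0]],[0.01,[0,0.001,0.002],[0,0,0]]])

```text
time: 5.7
tool_pos: [0.5395, 0.0079, 0.1595]
ee_rot: [-3.133, -0.002, 1.657]
wrist_force: [-0.1, 0.1, -0.3]
width: 0.0115
finger_force: 30.0
```

```bash
python3 -c "
from h import *
plan((.540,.0075,.1595,95))"
```

```text
t 5.7 pos [0.5395 0.0079 0.1595] rpy [-1.795e+02 -1.400e-01  9.493e+01] F [-0.1  0.1 -0.3] M [-0.05 -0.14  0.03] w 0.0115 29.99434143304825
[-0.0004, 0.0004, 0.0] [-0.009, -0.002, -0.001]
```

Emit:
drive_tool(series=[[0.01,[0,0,0],[0,0,-0.12]],[0.01,[0,0,0],[0,0,-0.25]],[0.01,[0,0,0],[0,0,-0.38]],[0.01,[0,0,0],[0,0,-0.51]],[0.01,[0,0,0],[0,0,-0.64]]])

```text
time: 6.32
tool_pos: [0.5398, 0.0078, 0.1596]
ee_rot: [-3.137, -0.007, 2.301]
wrist_force: [1.7, -0.7, -0.2]
width: 0.0115
finger_force: 30.0
```

```bash
python3 -c "
from h import *
plan((.5395,.0079,.1595,186.5))"
```

```text
t 6.33 pos [0.5398 0.0078 0.1596] rpy [-179.72   -0.37  131.83] F [ 1.7 -0.7 -0.2] M [-0.12 -0.37  0.01] w 0.0115 29.995288252830505
[0.0003, -0.0002, 0.0001] [-0.001, -0.008, -0.954]
```

Emit:
drive_tool(series=[[0.01,[0,0,0],[0,0,-0.16]],[0.01,[0,0,0],[0,0,-0.33]],[0.01,[0,0,0],[0,0,-0.5]],[0.01,[0,0,0],[0,0,-0.66]],[0.01,[0,0,0],[0,0,-0.8]]])

```text
time: 6.95
tool_pos: [0.5402, 0.0082, 0.1594]
ee_rot: [3.139, -0.007, 3.102]
wrist_force: [2.4, 1.1, -1.4]
width: 0.0118
finger_force: 30.0
```

Emit:
drive_tool(series=[[0.01,[0,0,0],[0,0,-0.1]],[0.01,[0,0,0],[0,0,-0.15]],[0.01,[0,0,0],[0,0,-0.15]]])

```text
time: 7.32
tool_pos: [0.5402, 0.0083, 0.1595]
ee_rot: [3.138, -0.007, -3.037]
wrist_force: [3.3, 0.3, -1.3]
width: 0.0116
finger_force: 30.0
```

```bash
python3 -c "
from h import *
plan((.5395,.0079,.1595,186.5))"
```

```text
t 7.33 pos [0.5402 0.0083 0.1595] rpy [ 179.81   -0.4  -174.  ] F [ 3.3  0.3 -1.3] M [ 0.31 -0.77 -0.02] w 0.0116 29.99326765537262
[0.0007, -0.0003, -0.0] [0.003, -0.007, -0.009]
```

Emit:
drive_tool(series=[[0.02,[0,0,0],[0,0,0]],[0.024,[0,0,0],[0,0,0]],[0.024,[0,0,0],[0,0,0]]])

```text
time: 7.7
tool_pos: [0.5392, 0.0079, 0.1594]
ee_rot: [3.139, -0.009, -3.037]
wrist_force: [-1.7, 0.6, -0.8]
width: 0.0241
finger_force: 0.0
```

```bash
python3 -c "
from h import *
snap('scene','s4',(270,120,390,240),5)
print(px('scene',(.540,.0075,.143)),px('scene',(.540,.0075,.135)))
plan((.5395,.0079,.1595,186.5))"
```

```text
[325.14022832 194.46958597] [325.1394481  196.02537122]
t 7.75 pos [0.5392 0.0079 0.1595] rpy [ 179.84   -0.54 -173.98] F [-0.   0.3  1.3] M [ 0.04 -0.19  0.03] w 0.0241 0.0
[-0.0003, -0.0, -0.0] [0.003, -0.009, -0.008]
```

View pics/s4.png

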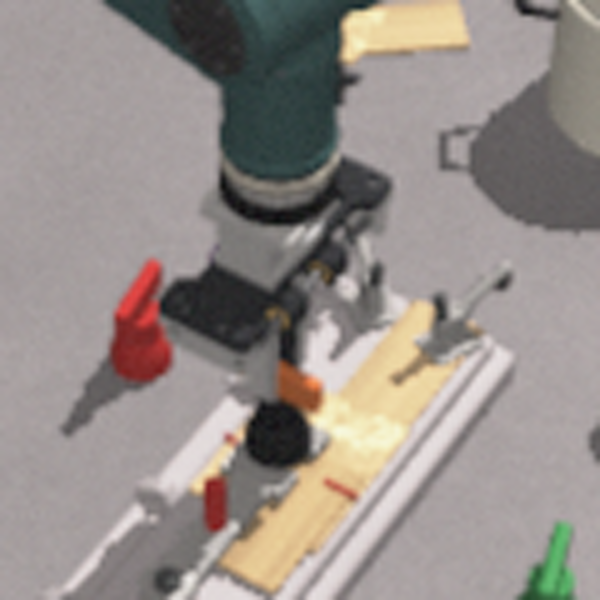

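The hub's foot is about 1.8 px lower than before, against 1.6 px expected, so the knob has dropped. I lower the tool by 8 mm and regrip; any contact force would show it had not dropped.

Emit:
drive_tool(series=[[0.024,[0,0,0.004],[0,0,0]],[0.024,[0,0,0.008],[0,0,0]],[0.01,[0,0,0.008],[0,0,0]],[0.01,[0,0,0.008],[0,0,0]],[0.01,[0,0,0.008],[0,0,0]]])

```text
time: 8.38
tool_pos: [0.5391, 0.0081, 0.1512]
ee_rot: [3.138, -0.01, -3.036]
wrist_force: [0.0, -0.0, -1.7]
width: 0.0119
finger_force: 30.0
```

Emit:
drive_tool(series=[[0.01,[0,0,0.0006],[0,0,0.16]],[0.01,[0,0,0.0012],[0,0,0.32]],[0.01,[0,0,0.0018],[0,0,0.48]],[0.01,[0,0,0.0024],[0,0,0.64]],[0.01,[0,0,0.003],[0,0,0.8]]])

```text
time: 9.0
tool_pos: [0.5388, 0.0089, 0.1482]
ee_rot: [-3.138, -0.011, 2.442]
wrist_force: [-1.2, 2.5, 0.5]
width: 0.0119
finger_force: 30.0
```

Emit:
drive_tool(series=[[0.01,[0,0,0.0006],[0,0,0.16]],[0.01,[0,0,0.0012],[0,0,0.32]],[0.01,[0,0,0.0018],[0,0,0.48]],[0.01,[0,0,0.0024],[0,0,0.64]],[0.01,[0,0,0.003],[0,0,0.8]]])

```text
time: 9.62
tool_pos: [0.5394, 0.0095, 0.1455]
ee_rot: [-3.133, -0.006, 1.642]
wrist_force: [-0.7, 3.6, -0.6]
width: 0.0117
finger_force: 30.0
```

```bash
python3 -c "
from h import *
plan((.540,.0079,.145,56))"
```

```text
t 9.62 pos [0.5394 0.0095 0.1455] rpy [-179.51   -0.33   94.09] F [-0.7  3.6 -0.6] M [ 0.8  -0.13 -0.01] w 0.0117 29.992084801197052
[-0.0016, 0.0005, 0.0004] [-0.01, -0.003, 0.665]
```

Emit:
drive_tool(series=[[0.01,[-0.001,0,0.0003],[0,0,0.12]],[0.01,[-0.001,0,0.0005],[0,0,0.24]],[0.01,[-0.001,0,0.0005],[0,0,0.36]],[0.01,[-0.001,0,0.0005],[0,0,0.46]],[0.01,[-0.001,0,0.0005],[0,0,0.46]]])

```text
time: 10.25
tool_pos: [0.5399, 0.0094, 0.1452]
ee_rot: [-3.132, -0.003, 1.187]
wrist_force: [0.5, 5.6, 0.2]
width: 0.0117
finger_force: 30.0
```

```bash
python3 -c "
from h import *
plan((.540,.0079,.145,56))"
```

```text
t 10.25 pos [0.5399 0.0094 0.1452] rpy [-179.45   -0.19   68.03] F [0.5 5.6 0.2] M [ 1.04 -0.28 -0.08] w 0.0117 29.998934268951416
[-0.0013, 0.0007, 0.0002] [-0.01, -0.002, 0.21]
```

Emit:
drive_tool(series=[[0.01,[0,0,0],[0,0,0.1]],[0.01,[0,0,0],[0,0,0.2]],[0.01,[0,0,0],[0,0,0.2]]])

```text
time: 10.62
tool_pos: [0.5399, 0.0096, 0.145]
ee_rot: [-3.131, -0.002, 0.988]
wrist_force: [0.2, 5.9, -1.7]
width: 0.0119
finger_force: 30.0
```

```bash
python3 -c "
from h import *
plan((.540,.0079,.145,46))"
```

```text
t 10.62 pos [0.5399 0.0096 0.145 ] rpy [-1.7941e+02 -9.0000e-02  5.6630e+01] F [ 0.2  5.9 -1.7] M [ 1.04 -0.41  0.2 ] w 0.0119 30.021076798439026
[-0.0013, 0.001, -0.0] [-0.01, -0.001, 0.186]
```

Emit:
drive_tool(series=[[0.01,[0,0,0],[0,0,0.1]],[0.01,[0,0,0],[0,0,0.18]],[0.01,[0,0,0],[0,0,0.18]]])

```text
time: 11.0
tool_pos: [0.5399, 0.0094, 0.145]
ee_rot: [-3.132, 0.001, 0.81]
wrist_force: [0.8, 5.3, -1.1]
width: 0.0129
finger_force: 32.5
```

```bash
python3 -c "
from h import *
plan((.540,.0079,.145,36))"
```

```text
t 11.0 pos [0.5399 0.0094 0.145 ] rpy [-1.7943e+02  5.0000e-02  4.6410e+01] F [ 0.8  5.3 -1.1] M [ 0.9  -0.3   0.68] w 0.0129 32.450617267750204
[-0.001, 0.0012, -0.0] [-0.01, 0.002, 0.182]
```

Torque is 0.68 N m and the fingers are starting to twist on the bar, so the knob is tight. I release and retreat.

Emit:
drive_tool(series=[[0.035,[0,0,0],[0,0,0]],[0.035,[0,0,0],[0,0,0]],[0.035,[0,0,-0.03],[0,0,0]],[0.035,[0,0,-0.07],[0,0,0]],[0.035,[-0.06,0,-0.1],[0,0,0]]])

```text
time: 11.62
tool_pos: [0.5028, -0.0333, 0.2447]
ee_rot: [-3.136, 0.004, 0.81]
wrist_force: [-0.3, -0.3, -0.1]
width: 0.0349
finger_force: 0.0
```

Emit:
drive_tool(series=[[0.035,[-0.06,0,-0.02],[0,0,0]],[0.035,[-0.12,0,-0.02],[0,0,0]],[0.035,[-0.14,0,-0.02],[0,0,0]],[0.035,[-0.14,0,-0.02],[0,0,0]]])

```text
time: 12.12
tool_pos: [0.4043, -0.1358, 0.2645]
ee_rot: [-3.135, 0.005, 0.803]
wrist_force: [0.5, 0.3, 0.3]
width: 0.035
finger_force: 0.0
```

```bash
python3 -c "
from h import *
snap('scene','s5',(270,140,390,260),5)
plan()"
```

```text
t 12.18 pos [ 0.4049 -0.1351  0.2642] rpy [-179.6     0.25   46.12] F [0.2 0.3 0.2] M [-0.01  0.   -0.03] w 0.0351 0.0
```

View pics/s5.png

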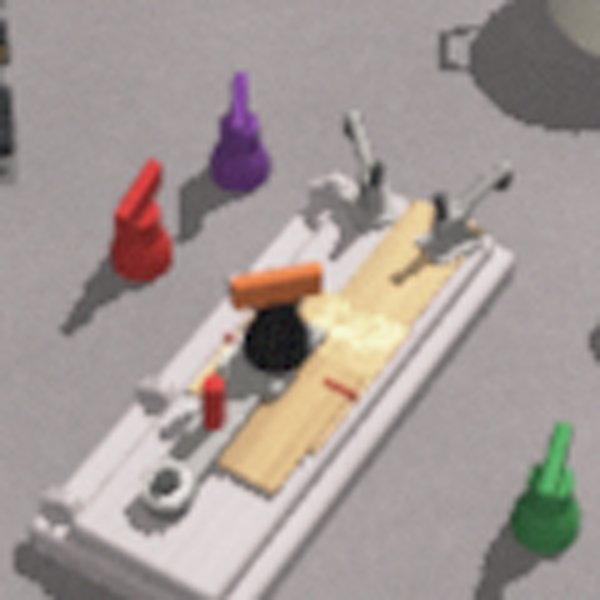

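The strap is home, the knob is seated on it with its bar at crop (232–321, ~285), and the gripper is clear. I check the bar angle, then hand in.

```bash
python3 -c "
from h import *
for a in (40,48,56,64):
  d=.032*np.array([np.cos(np.radians(a)),np.sin(np.radians(a)),0]);c=np.array([.54,.008,.130])
  print(a,[((px('scene',c+s*d)-[270,140])*5).round() for s in(-1,1)])
print(robot.close_job())"
```

```text
40 [array([229., 285.]), array([323., 284.])]
48 [array([230., 290.]), array([322., 279.])]
56 [array([231., 295.]), array([321., 274.])]
64 [array([233., 299.]), array([318., 270.])]
the job is handed in; nothing more can be done
None
```

The job is handed in at about 12 s, but I have not seen the verdict: the strap is home around the stud, the knob dropped past the thread start and was screwed down until the wrist read 0.68 N m, and the gripper is clear; I touched none of the bystanders.

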